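# Stir the green beads in among the white ones

### The arm

A 6-joint arm with a two-finger parallel gripper is mounted at the origin on the work surface. World frame = base frame: x ahead of the robot, y to its left, z up, the work surface at z = 0. Lengths are in m, angles in rad, forces in N, time in s.
With the tool pointing down it reaches from about 0.35 to 1 m from the base axis. Payload 7.1 kg.
Tool frame: the origin (TCP) lies between the finger pads; the fingertips stand 22 mm ahead of it and the grasp point (between the pads) lies 3 mm ahead of it; x points along the fingers, y is the direction in which the jaws open and shut, and the axes are right-handed (so a half turn about x gives the same grasp; the last joint's range is limited). The gripper opens to 85 mm and grips with 20 to 120 N. Pads are 22 mm wide; open, the fingers measure 114 mm over their backs; the gripper's body (76 mm by 85 mm) begins 54 mm behind the grasp point. The pads swing forward as they close: fully open they stand 13 mm farther back than shut.
Start: joints at [1.151, 0.423, 1.63, -0, 1.089, -0.019], TCP at [0.244, 0.575, 0.222] pointing down, gripper open.
Joint ranges: [-3, 3], [-0.9, 2.11], [0.09, 2.58], [-1.31, 4.45], [0.11, 2.69], [-2.54, 2.54]. Speed limits (rad/s): [2.39, 2.39, 3.01, 3.14, 3.14, 3.14].

### API

Orientations are given as a rotation vector (axis times angle).
In Python, from rig import manip gives the robot as it stands. The module is installed in compiled form; this text tells all that it offers. Calls block until the motion is done:
- manip.move_to(position, orientation): joint-space move of the TCP to a pose.
- manip.servo_line(position, orientation=None, rate=0.15): straight line of the TCP; orientation=None keeps the orientation; rate is the mean speed in m/s.
- manip.set_joints(angles): joint-space move.
- manip.command_gripper(opening, f_grip=None): finger opening in m; f_grip is the grip in N (None keeps the last); returns when the fingers have stopped.
- manip.hold(seconds).
- manip.solve_ik(position, orientation): joint angles nearest the present ones, or None.
- manip.camera(name): name is "scene" or "top" or "wrist"; returns a dict with "image" (384x512x3 uint8, red, green, blue), "fx", "fy", "cx", "cy" (pixels), "k1" (the pictures are not rectified: a ray, as slopes to the right and down, at radius r is drawn at 1 + k1 r^2 times it, then the intrinsics apply), "cam_to_world" (4x4, takes a point from camera to world coordinates); the wrist camera has in their place "mount" (4x4, takes a point from camera to tool coordinates, whose origin is the TCP and whose axes are the tool frame's). Camera axes: x right, y down, z forward; pixel columns grow to the right and rows downward; lengths in m; the calibration is good to about 2 mm. A picture is of the moment at which its call begins: read the wrist's pose just before it. There is no depth.
A pose or a line that the arm cannot do raises manip.IKError and nothing moves.
- manip.sign_off(): hands the job in, once; it reports no verdict.
Readings, each from a call of its own:
- manip.get_time(): time.
- manip.get_joint_positions(): joint angles.
- manip.get_joint_vel(): joint speeds.
- manip.get_tau(): joint torques, N m.
- manip.get_position(): TCP position.
- manip.get_ee_rot(): TCP orientation.
- manip.get_contact_force(): force on the tool from outside, world axes, zero at the start.
- manip.get_torque(): the same for the moment, N m.
- manip.get_width(): finger opening in m.
Only numpy, scipy, OpenCV 4.12 (cv2) and the standard library are available. Lean on these libraries where they do the work, as an engineer would, in place of code of your own. Each camera call takes 0.05 s, during which the arm holds its last target. There are 200 camera calls.

### The job

Take the stirring rod out of its stand and, with its tip down among the beads, stir the bowl counter-clockwise as seen from above, at least two full rounds counted from the blue pouring lip back to the lip, well away from the bowl's centre. Keep stirring, if needed, until the three green beads, now huddled together, are spread out so that about half a bead's width or more of space lies between any two. Then stand the rod back upright in its stand, spilling no bead, touching the beads with nothing but the rod, and leaving the flower carving, the bone cup and the chisel where they are.

Things in the scene. Friction and masses are not known exactly. Their poses are not given: they have to be found in the camera images.
- bowl: Round dark wooden bowl fixed to the bench, origin at the centre of its underside. Flat inner floor at height 8 mm, inner radius 84 mm at the floor and 88 mm at the rim, outer radius 94 mm, rim 50 mm above the bench. Its x axis points to its blue pouring lip, its z axis up. The lip is a flat tab, 36 mm wide, at rim height, reaching 123 mm from the centre.
- rod: Stirring rod, 190 mm long, about 70 g, standing upright in its stand. Origin at the centre of its lower end, z axis along it upwards. Lower 120 mm: round pale wood shaft, 18 mm in diameter; upper 70 mm (from 120 to 190 mm): red square grip, 22 x 22 mm, faces square to its x and y axes.
- rod_tip (a point): Centre of the rod's lower end (its origin).
- stand: Wooden stand for the rod, fixed to the bench, origin at the centre of its underside. 80 mm round foot 12 mm thick that carries an upright tube with a round socket open to the top: socket floor 12 mm above the bench, bore 26 mm in diameter up to 50 mm above the bench, then flaring to 48 mm at the mouth, 66 mm above the bench.
- socket (a point): Centre of the stand's socket floor, 12 mm above the bench.
- flower: Bystander: carved ivory-white flower ornament on a dark round foot (90 mm), about 150 mm tall and 110 mm across; origin under its foot.
- tube: Bystander: upright open bone-coloured cup, 60 mm in diameter, 85 mm tall; origin under its foot.
- chisel: Bystander: carving chisel lying on the bench, 190 mm long, handle 20 mm wide and 18 mm high; origin on the bench under the joint of handle and blade, x axis towards the blade's edge.
- green0: Jade-green polished, slippery (friction about 0.25) drum-shaped bead in the bowl, 30 mm in diameter, 24 mm high, 22 g, at first standing on a flat end on the bowl's floor; origin at its centre.
- green1: Jade-green polished, slippery (friction about 0.25) drum-shaped bead in the bowl, 30 mm in diameter, 24 mm high, 22 g, at first standing on a flat end on the bowl's floor; origin at its centre.
- green2: Jade-green polished, slippery (friction about 0.25) drum-shaped bead in the bowl, 30 mm in diameter, 24 mm high, 22 g, at first standing on a flat end on the bowl's floor; origin at its centre.
- white0: Bone-white polished, slippery (friction about 0.25) drum-shaped bead in the bowl, 30 mm in diameter, 24 mm high, 22 g, at first standing on a flat end on the bowl's floor; origin at its centre.
- white1: Bone-white polished, slippery (friction about 0.25) drum-shaped bead in the bowl, 30 mm in diameter, 24 mm high, 22 g, at first standing on a flat end on the bowl's floor; origin at its centre.
- white2: Bone-white polished, slippery (friction about 0.25) drum-shaped bead in the bowl, 30 mm in diameter, 24 mm high, 22 g, at first standing on a flat end on the bowl's floor; origin at its centre.
- white3: Bone-white polished, slippery (friction about 0.25) drum-shaped bead in the bowl, 30 mm in diameter, 24 mm high, 22 g, at first standing on a flat end on the bowl's floor; origin at its centre.
- white4: Bone-white polished, slippery (friction about 0.25) drum-shaped bead in the bowl, 30 mm in diameter, 24 mm high, 22 g, at first standing on a flat end on the bowl's floor; origin at its centre.
- white5: Bone-white polished, slippery (friction about 0.25) drum-shaped bead in the bowl, 30 mm in diameter, 24 mm high, 22 g, at first standing on a flat end on the bowl's floor; origin at its centre.

How it is judged:
On the way, in this order (a step that is already met when the one before it is completed fails the run):
1. rod tip down among the beads, round 1: at the lip (x of rod_tip in the frame of bowl above 0.018 m and y of rod_tip in the frame of bowl between -0.018 and 0.018 m and z of rod_tip in the frame of bowl below 0.03 m and horizontal distance between rod_tip and bowl below 0.085 m), for 0.02 s.
2. rod tip down among the beads, round 1: at a quarter turn past the lip (y of rod_tip in the frame of bowl above 0.018 m and x of rod_tip in the frame of bowl between -0.018 and 0.018 m and z of rod_tip in the frame of bowl below 0.03 m and horizontal distance between rod_tip and bowl below 0.085 m), for 0.02 s.
3. rod tip down among the beads, round 1: at the side opposite the lip (x of rod_tip in the frame of bowl below -0.018 m and y of rod_tip in the frame of bowl between -0.018 and 0.018 m and z of rod_tip in the frame of bowl below 0.03 m and horizontal distance between rod_tip and bowl below 0.085 m), for 0.02 s.
4. rod tip down among the beads, round 1: at three quarters round (y of rod_tip in the frame of bowl below -0.018 m and x of rod_tip in the frame of bowl between -0.018 and 0.018 m and z of rod_tip in the frame of bowl below 0.03 m and horizontal distance between rod_tip and bowl below 0.085 m), for 0.02 s.
5. rod tip down among the beads, round 2: at the lip (all of step 1), for 0.02 s.
6. rod tip down among the beads, round 2: at a quarter turn past the lip (all of step 2), for 0.02 s.
7. rod tip down among the beads, round 2: at the side opposite the lip (all of step 3), for 0.02 s.
8. rod tip down among the beads, round 2: at three quarters round (all of step 4), for 0.02 s.
9. rod tip down among the beads, round 3: at the lip (all of step 5), for 0.02 s.
At the end, for the whole second after the job is handed in: Every two green beads have their centres more than 43 mm apart and lie still; all nine beads are in the bowl, not above its rim; the rod stands in the stand's socket, tip within 8 mm of the socket floor and 12 mm of its centre, within 0.22 rad of upright, at rest and released (distance between green0 and green1 above 0.043 m and distance between each of green0, green1 and green2 above 0.043 m and horizontal distance between each of green0, green1, green2, white0, white1, white2, white3, white4, white5 and bowl below 0.09 m and z of each of green0, green1, green2, white0, white1, white2, white3, white4, white5 in the frame of bowl below 0.045 m and linear speed of each of green0, green1, green2, rod below 0.02 m/s and horizontal distance between rod_tip and socket below 0.012 m and z of rod_tip in the frame of socket below 0.008 m and angle between rod's own z axis and vertical below 0.22 rad); the robot touches nothing.
It fails at once if a bead leaves the bowl (horizontal distance between any of green0, green1, green2, white0, white1, white2, white3, white4, white5 and bowl above 0.1 m).
It fails at once if the gripper or arm touches a bead (contact force between any of the fingers, the arm and green0 above 0.5 N or contact force between any of the fingers, the arm and green1 above 0.5 N or contact force between any of the fingers, the arm and green2 above 0.5 N or contact force between any of the fingers, the arm and white0 above 0.5 N or contact force between any of the fingers, the arm and white1 above 0.5 N or contact force between any of the fingers, the arm and white2 above 0.5 N or contact force between any of the fingers, the arm and white3 above 0.5 N or contact force between any of the fingers, the arm and white4 above 0.5 N or contact force between any of the fingers, the arm and white5 above 0.5 N).
It fails at once if the flower carving, the bone cup or the chisel is shifted by more than 15 mm (distance of any of flower, tube, chisel from where it was at the start of the episode above 0.015 m).
It also fails if it takes over 64 s, if anything falls off the work surface, if the arm or the gripper's body presses on something with over 40 N, if the wrist force passes 120 N, or if a joint passes its speed limit or range.

## Working session

There is one attempt and no reset: what is moved stays moved. The work goes in short steps, each a Python script; the robot and the scene stay as the last script left them, time stands still between calls to the robot, and variables do not carry over. Pictures are saved under pics/ and viewed, about 8 in all and at most 12, crops included, and the job is handed in when it is done.

```bash
mkdir -p pics
cat > h.py <<'E'
import numpy as np, cv2
from rig import manip
from scipy.spatial.transform import Rotation as R
def ray(c,u,v):
    """origin+direction in camera frame's parent"""
    p=np.array([(u-c['cx'])/c['fx'],(v-c['cy'])/c['fy']]); q=p.copy()
    for _ in range(20): q=p/(1+c['k1']*(q@q))
    M=c['T'] if 'T' in c else c['cam_to_world']
    return M[:3,3], M[:3,:3]@np.array([q[0],q[1],1.])
def onz(c,u,v,z):
    o,d=ray(c,u,v); return o+d*(z-o[2])/d[2]
def shot(name,fn):
    if name=='wrist':
        p=manip.get_position(); r=manip.get_ee_rot()
    c=manip.camera(name)
    if name=='wrist':
        T=np.eye(4);T[:3,3]=p;T[:3,:3]=R.from_rotvec(r).as_matrix();c['T']=T@c['mount']
    cv2.imwrite(f'pics/{fn}.png',c['image'][:,:,::-1])
    return c
def blobs(c,lo,hi,amin=40):
    m=cv2.inRange(cv2.cvtColor(c['image'],cv2.COLOR_RGB2HSV),np.array(lo),np.array(hi))
    n,l,s,ce=cv2.connectedComponentsWithStats(m)
    return [(s[i,4],ce[i],s[i,:4]) for i in range(1,n) if s[i,4]>=amin]
E
python3 - <<'E'
from h import *
import pickle
a=shot('scene','scene0');b=shot('top','top0')
pickle.dump((a,b),open('c0.pkl','wb'))
print(manip.get_time(), manip.get_ee_rot(), b['cam_to_world'],a['cam_to_world'][:3,3],b['fx'],b['k1'])
im=np.hstack([a['image'],b['image']])[:,:,::-1]
E
```

```text
0.1 [ 0.31336977  1.54815561 -0.31547262] [[ 0.03012657 -0.97883756  0.20240907  0.42838295]
 [-0.99954231 -0.03005936  0.0034067  -0.00413159]
 [ 0.00274968 -0.20241906 -0.97929514  1.01488703]
 [ 0.          0.          0.          1.        ]] [1.32909378 0.57928241 0.73726465] 389.87612758744865 0.0023537352429094348
```

View pics/top0.png

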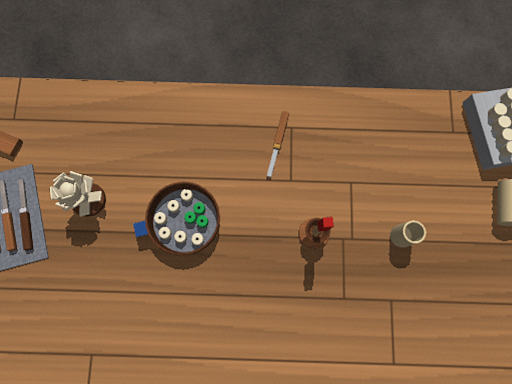

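View pics/scene0.png

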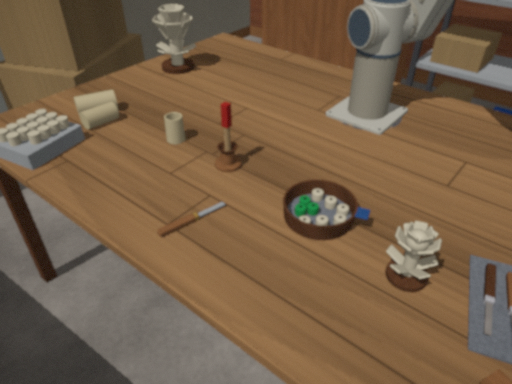

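The top view shows the bowl at (183,219) with the lip at (141,229), three green beads near (197,214), the red grip at (327,223), the stand foot near (314,233), the cup at (407,234), the flower at (80,195) and the chisel at (278,145).

Run:
```python
from h import *
import pickle
a,b=pickle.load(open('c0.pkl','rb'))
for n,lo,hi,z in [('blue',(100,120,60),(130,255,255),.05),('green',(60,120,40),(90,255,255),.032),('red',(0,230,90),(4,255,255),.19),('white',(15,10,150),(35,110,255),.032)]:
    for A,c,s in blobs(b,lo,hi,15): print(n,A,c.round(1),s,onz(b,*c,z).round(4))
for A,c,s in blobs(a,(0,200,90),(5,255,255),15): print('scene red',A,c,s)
g=b['image'][205:260,290:345]
hsv=cv2.cvtColor(b['image'],cv2.COLOR_RGB2HSV)
# bowl: inner floor (bluish grey) and dark outer
m=(hsv[:,:,2]<75).astype(np.uint8); m[:150]=0;m[300:]=0;m[:,:130]=0;m[:,240:]=0
cs,_=cv2.findContours(m,cv2.RETR_EXTERNAL,cv2.CHAIN_APPROX_NONE);c=max(cs,key=cv2.contourArea)
print(cv2.fitEllipse(c),cv2.boundingRect(c))
e=cv2.fitEllipse(c)[0];print(onz(b,*e,.04))
# triangulate rod top
cv2.imwrite('pics/top0z.png',np.vstack([cv2.resize(b['image'][170:270,130:240,::-1],None,fx=4,fy=4,interpolation=2)[:,:440],cv2.resize(b['image'][190:240,275:385,::-1],None,fx=4,fy=4)]))
for p in [(315,233)]: print(onz(b,*p,.012))
```

```text
blue 153 [139.9 228.6] [134 221  14  16] [0.5512 0.2759 0.05  ]
green 321 [197.  215.2] [185 202  23  25] [0.5924 0.1383 0.032 ]
white 43 [509.4  92.9] [507  88   5  11] [ 0.9572 -0.6952  0.032 ]
white 397 [504.4 123.6] [494 103  18  50] [ 0.867  -0.6726  0.032 ]
white 31 [ 75.5 173.3] [ 70 171  12   6] [0.6934 0.4617 0.032 ]
white 411 [ 62.4 188. ] [ 50 172  29  28] [0.6531 0.4905 0.032 ]
white 333 [ 88.1 190.9] [ 73 175  29  32] [0.6475 0.4234 0.032 ]
white 296 [508.  199.6] [504 179   8  43] [ 0.6576 -0.6609  0.032 ]
white 89 [185.9 194.2] [181 189  11  11] [0.6465 0.1702 0.032 ]
white 97 [172.6 204.9] [167 200  12  11] [0.6171 0.2025 0.032 ]
white 39 [ 61.  204.8] [ 55 202  14   7] [0.6088 0.4884 0.032 ]
white 100 [159.5 217.1] [154 212  12  11] [0.5846 0.2337 0.032 ]
white 153 [413.9 231.5] [403 220  24  24] [ 0.5674 -0.4139  0.032 ]
white 97 [164.1 232. ] [158 227  13  11] [0.5469 0.2192 0.032 ]
white 103 [179.7 235.7] [174 230  12  12] [0.5385 0.179  0.032 ]
white 102 [196.8 238.2] [191 233  12  12] [0.5335 0.1355 0.032 ]
scene red 79 [225.30379747 113.92405063] [222 104   8  23]
((182.45193481445312, 219.40628051757812), (63.663639068603516, 68.06517791748047), 111.7151107788086) (147, 183, 71, 69)
[0.57914046 0.17331573 0.04      ]
[ 0.55844265 -0.16624268  0.012     ]
```

View pics/top0z.png

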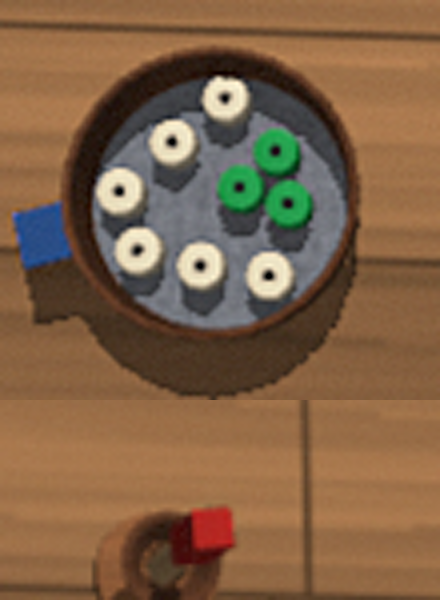

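```bash
cat >> h.py <<'E'
def down(yaw):
    c,s=np.cos(yaw),np.sin(yaw)
    return R.from_matrix(np.array([[0,0,-1],[c,s,0],[s,-c,0]]).T).as_rotvec()
E
python3 - <<'E'
from h import *
import pickle
a,b=pickle.load(open('c0.pkl','rb'))
print('bowl',onz(b,182.7,217.7,.05),'rodtop',onz(b,328,222.3,.202))
R0=R.from_rotvec(manip.get_ee_rot()).as_matrix();print(R0.round(3))
for y in (0,90,-90,180):
    print(y,manip.solve_ik([.56,-.17,.36],down(np.radians(y))))
manip.move_to([.50,-.17,.36],down(np.pi/2))
w=shot('wrist','w0');print(manip.get_time(),w['mount'].round(3),w['fx'],manip.get_joint_positions())
pickle.dump(w,open('w0.pkl','wb'))
E
```

```text
bowl [0.58192996 0.17116098 0.05      ] rodtop [ 0.55729998 -0.16298032  0.202     ]
[[-0.001  0.39   0.921]
 [-0.001  0.921 -0.39 ]
 [-1.    -0.001 -0.   ]]
0 [-3.15065219e-01  2.36440377e-01  1.57102783e+00 -4.44089210e-16
  1.33412445e+00 -3.15065219e-01]
90 [-0.31506522  0.23644038  1.57102783  0.          1.33412445 -1.88586155]
-90 [-3.15065219e-01  2.36440377e-01  1.57102783e+00 -4.44089210e-16
  1.33412445e+00  1.25573111e+00]
180 None
2.9667 [[-0.001 -0.3    0.954 -0.152]
 [ 1.    -0.001  0.001 -0.   ]
 [ 0.     0.954  0.3   -0.076]
 [ 0.     0.     0.     1.   ]] 318.67995365834724 [-3.49207425e-01  1.41212739e-01  1.68892519e+00  1.24241839e-04
  1.31173346e+00 -1.92092154e+00]
```

View pics/w0.png

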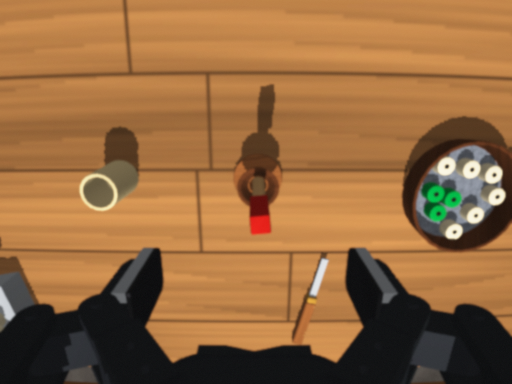

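The wrist view shows the red top face at (260,226), the stand mouth near (258,184), the cup at (107,185) and the chisel at (312,297).

Run:
```python
from h import *
import pickle
a,b=pickle.load(open('c0.pkl','rb'));w=pickle.load(open('w0.pkl','rb'))
print('rodtop top view',onz(b,328,222.3,.202))
for A,c,s in blobs(w,(0,230,170),(4,255,255),15):
    print('top face',A,c,s,onz(w,*c,.202))
    m=cv2.inRange(cv2.cvtColor(w['image'],cv2.COLOR_RGB2HSV),(0,230,170),(4,255,255));ys,xs=np.nonzero(m)
    q=np.array([onz(w,x,y,.202)[:2] for x,y in zip(xs,ys)],np.float32);print(cv2.minAreaRect(q))
for A,c,s in blobs(w,(0,200,60),(4,255,160),15): print('side',A,c,s)
print('stand mouth guess', onz(w,258,184,.066))
z=cv2.resize(w['image'][130:250,210:310,::-1],None,fx=5,fy=5,interpolation=2)
cv2.imwrite('pics/w0z.png',z)
```

```text
rodtop top view [ 0.55729998 -0.16298032  0.202     ]
side 339 [258.74631268 205.66666667] [250 196  19  21]
stand mouth guess [ 0.55430458 -0.16325217  0.066     ]
```

View pics/w0z.png

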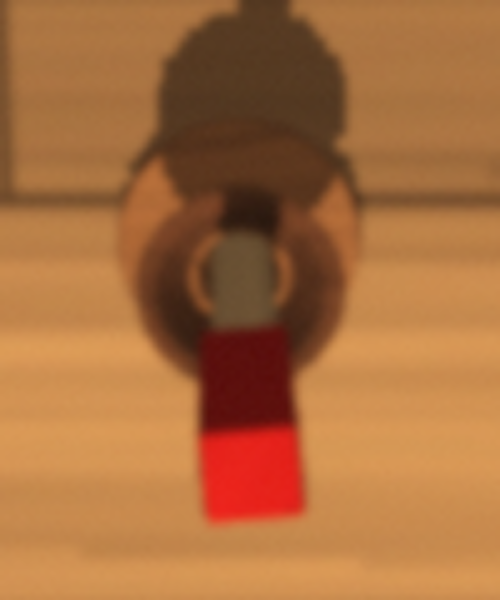

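Run:
```python
from h import *
import pickle
w=pickle.load(open('w0.pkl','rb'))
print(onz(w,260.6,225.1,.202),onz(w,258.4,185.4,.05))
c=np.array([(202,432),(297,425),(303,513),(209,521)])/5+[210,130]
q=np.array([onz(w,*p,.202)[:2] for p in c]);print(q, q.mean(0))
for i in range(4):
    d=q[(i+1)%4]-q[i];print(np.linalg.norm(d),np.degrees(np.arctan2(d[1],d[0])))
```

```text
[ 0.5599658  -0.16236188  0.202     ] [ 0.5611615  -0.16239739  0.05      ]
[[ 0.55006657 -0.17310806]
 [ 0.54850242 -0.15323774]
 [ 0.56865987 -0.15164625]
 [ 0.57051292 -0.1716788 ]] [ 0.55943544 -0.16241771]
0.019931782627939137 94.50091723038904
0.020220185137711948 4.514322450445277
0.020118070984842785 -84.71507361297743
0.020496249990081365 -176.00135516517443
```

```bash
cat >> h.py <<'E'
YAW=np.radians(94.6); O=down(YAW)
RODXY=np.array([.5596,-.1624]); STAND=np.array([.561,-.1624])
E
python3 - <<'E'
from h import *
manip.move_to([*RODXY,.27],O)
manip.servo_line([*RODXY,.177],rate=.12)
manip.command_gripper(0.0,70)
print('w',manip.get_width(),manip.get_contact_force(),manip.get_position())
manip.servo_line([*RODXY,.30],rate=.12)
print(manip.get_width(),manip.get_contact_force(),manip.get_position(),manip.get_time())
w=shot('wrist','w1'); t=shot('top','top1'); s=shot('scene','s1')
import pickle; pickle.dump((w,t,s),open('c1.pkl','wb'))
x=np.hstack([cv2.resize(w['image'],(400,300)),s['image'][60:360:,150:400]]);cv2.imwrite('pics/v1.png',x[:,:,::-1])
E
```

```text
w 0.02027557060789277 [0.20798293 0.02476744 4.15117618] [ 0.56002448 -0.16252257  0.17745856]
0.020359166948693032 [ 0.2836584   0.32544209 -1.53167415] [ 0.55907182 -0.16224961  0.29904436] 6.1833
```

View pics/v1.png

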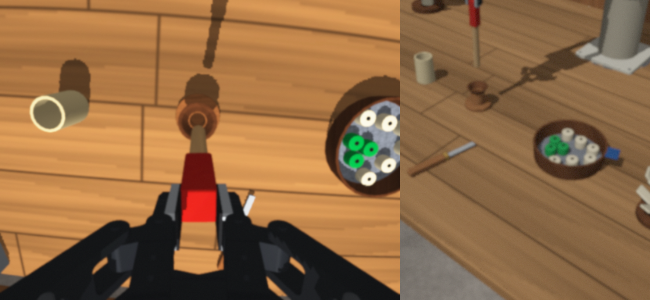

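The rod is held upright at grip centre (wrist view (200,200)) and clear of the stand. Now the stirring.

```bash
cat >> h.py <<'E'
BOWL=np.array([.582,.1712]); LIP=np.radians(106.4); DZ=.1655
def bw(x,y):
    c,s=np.cos(LIP),np.sin(LIP); return BOWL+np.array([c*x-s*y,s*x+c*y])
def tobowl(p):
    d=np.asarray(p)[:2]-BOWL; c,s=np.cos(LIP),np.sin(LIP); return np.array([c*d[0]+s*d[1],-s*d[0]+c*d[1]])
def go(x,y,tip=.015,rate=.08): manip.servo_line([*bw(x,y),tip+DZ],O,rate=rate)
def beads(c):
    out={}
    for n,lo,hi,A0 in [('g',(60,120,40),(90,255,255),0),('w',(15,10,150),(35,110,255),0)]:
        out[n]=[(int(A),onz(c,*ce,.032)) for A,ce,s in blobs(c,lo,hi,15)]
        out[n]=[(A,tobowl(p)) for A,p in out[n] if np.linalg.norm(p[:2]-BOWL)<.1]
    return out
E
python3 - <<'E'
from h import *
import pickle
a,b=pickle.load(open('c0.pkl','rb'));w=pickle.load(open('w0.pkl','rb'))
for c in(b,w):
    for k,v in beads(c).items(): print(k,[(A,(p*1000).round().tolist()) for A,p in v])
# individual greens from zoom
print([(tobowl(onz(b,130+u/4,170+v/4,.032))*1e3).round() for u,v in [(276,152),(240,188),(289,204)]])
p=tobowl(onz(b,176.5,221.25,.032));print('entry',p)
E
```

```text
g [(321, [-34.0, -1.0])]
w [(89, [-19.0, -62.0]), (97, [20.0, -43.0]), (100, [59.0, -20.0]), (97, [56.0, 20.0]), (103, [20.0, 40.0]), (102, [-21.0, 57.0])]
g [(982, [-39.0, 2.0])]
w [(887, [15.0, 39.0]), (259, [56.0, -20.0]), (254, [18.0, -43.0]), (222, [-20.0, -62.0])]
[array([-44., -18.]), array([-16.,  -1.]), array([-44.,  17.])]
entry [0.01957641 0.00135527]
```

Run:
```python
from h import *
manip.move_to([*bw(.021,0),.10+DZ],O)
w=shot('wrist','w2')
manip.servo_line([*bw(.021,0),.016+DZ],O,rate=.12)
print(manip.get_contact_force().round(1),manip.get_position(),manip.get_time())
go(.040,0,.016)
fm=0
for k in range(1,34):
    th=2*np.pi*k/16; go(.042*np.cos(th),.042*np.sin(th),.016,.10)
    f=np.linalg.norm(manip.get_contact_force()); fm=max(fm,f)
    if f>60: print('force',k,f);break
p=manip.get_position();print('k',k,'fmax',fm,'pos',tobowl(p),p[2],manip.get_time(),manip.get_width())
t=shot('top','top2');s=shot('scene','s2')
x=np.vstack([cv2.resize(t['image'][160:270,120:240],None,fx=3,fy=3),cv2.resize(s['image'][165:250,265:385],None,fx=3,fy=3)])
cv2.imwrite('pics/v2.png',x[:,:,::-1])
```

```text
[ 0.7  0.1 -0.8] [0.57668822 0.19140583 0.18217162] 8.5667
k 33 fmax 2.229565664193013 pos [0.0386363  0.01581039] 0.18161372554071828 19.4 0.019909773888087574
```

View pics/v2.png

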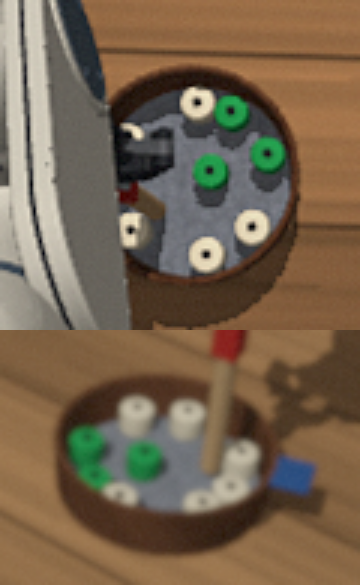

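The top view shows the greens separate, at (232,112), (267,153) and (210,170) in the crop. The rod is at the lip and no bead is on the rim.

Run:
```python
from h import *
import itertools
t=shot('top','top3')
B=beads(t);
for k,v in B.items(): print(k,[(A,(p*1000).round(1).tolist()) for A,p in v])
for (_,p),(_,q) in itertools.combinations(B['g'],2): print(p.round(3),q.round(3),np.linalg.norm(p-q))
s=shot('scene','s3'); print({k:[(A,(p*1000).round(1).tolist()) for A,p in v] for k,v in beads(s).items()})
```

```text
g [(107, [-44.6, -46.2]), (107, [-66.5, -2.7]), (102, [-16.1, -0.8])]
w [(85, [-17.7, -62.8]), (18, [40.0, -53.0]), (59, [61.3, 28.6]), (100, [-39.0, 53.1]), (102, [3.6, 66.0])]
[-0.045 -0.046] [-0.067 -0.003] 0.048774681152267914
[-0.045 -0.046] [-0.016 -0.001] 0.053668786441401675
[-0.067 -0.003] [-0.016 -0.001] 0.050431000268348625
{'g': [(182, [-56.4, -29.3]), (114, [-10.7, -18.6])], 'w': [(101, [-36.6, 38.3]), (105, [5.5, 51.4]), (238, [58.5, -16.0]), (47, [-15.7, -62.6])]}
```

All greens are at least 48.8 mm apart, so I lift the rod and carry it back.

Run:
```python
from h import *
p=manip.get_position()
manip.servo_line([p[0],p[1],.285],O,rate=.12)
manip.move_to([*STAND,.285],O)
manip.servo_line([*STAND,.255],O,rate=.1)
w=shot('wrist','w4');s=shot('scene','s4');t=shot('top','top4')
print(manip.get_position(),manip.get_time())
x=np.hstack([cv2.resize(w['image'][100:300,180:340],None,fx=2,fy=2),cv2.resize(s['image'][80:180,180:280],(400,400))])
cv2.imwrite('pics/v4.png',x[:,:,::-1])
```

```text
[ 0.56151018 -0.16232954  0.25572793] 22.5917
```

View pics/v4.png

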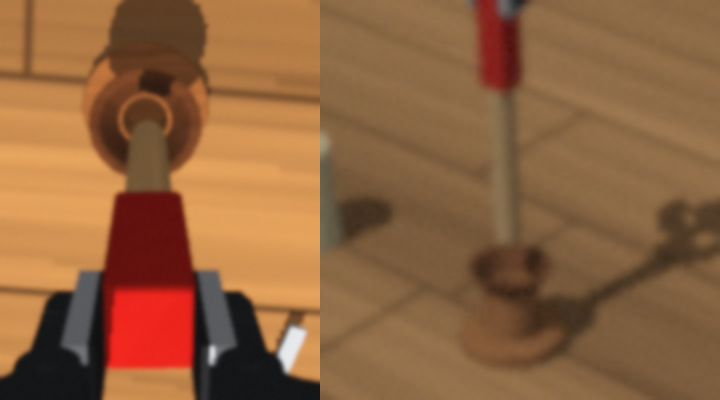

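The rod hangs straight over the bore in both views (tip at (150,125), bore at (146,117) in the left crop). Inserting.

Run:
```python
from h import *
for z in (.23,.21,.195,.186,.1785):
    manip.servo_line([*STAND,z],O,rate=.06)
    f=manip.get_contact_force();print(z,manip.get_position().round(4),f.round(1))
    if np.linalg.norm(f)>15: break
else:
    manip.command_gripper(.06); manip.hold(.3)
    manip.servo_line([*STAND,.30],O,rate=.12)
    manip.move_to([.45,-.17,.36],down(np.pi/2)); manip.hold(.5)
    w=shot('wrist','w5');t=shot('top','top5');s=shot('scene','s5')
    B=beads(t); print({k:[(A,(p*1000).round(1).tolist()) for A,p in v] for k,v in B.items()})
    x=np.vstack([np.hstack([cv2.resize(t['image'][170:270,130:240],(330,300)),cv2.resize(s['image'][80:180,180:290],(330,300))]),
     np.hstack([cv2.resize(w['image'],(400,300)),np.zeros((300,260,3),np.uint8)])])
    cv2.imwrite('pics/v5.png',x[:,:,::-1])
print(manip.get_time())
```

```text
0.23 [ 0.5609 -0.1624  0.2296] [ 0.6 -0.5 -1.4]
0.21 [ 0.5608 -0.1623  0.2096] [ 0.1 -0.2 -0.2]
0.195 [ 0.5607 -0.1623  0.1944] [ 0.5 -0.3 -0.3]
0.186 [ 0.5606 -0.1623  0.1855] [ 0.6 -0.5 -0.7]
0.1785 [ 0.5607 -0.1623  0.1781] [ 0.9  0.2 -0.4]
{'g': [(107, [-44.6, -46.2]), (106, [-66.5, -2.8]), (104, [-15.9, -0.7])], 'w': [(84, [-17.5, -62.9]), (95, [46.3, -46.0]), (100, [62.8, -17.7]), (100, [59.7, 29.8]), (100, [-39.0, 53.1]), (102, [3.7, 66.3])]}
27.775
```

View pics/v5.png

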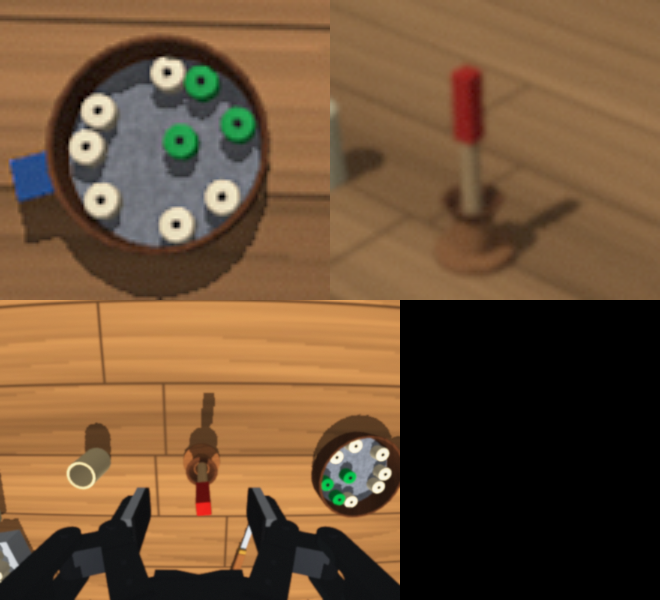

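All nine beads are in the bowl, the greens are apart, and the rod stands upright in its socket with the gripper clear.

```bash
python3 -c "
from h import *
manip.sign_off();print(manip.get_time())"
```

```text
the job is handed in; nothing more can be done
the job is handed in; nothing more can be done
```

I took the rod from its stand and stirred just over two full counter-clockwise rounds, lip to lip. The rod stayed about 42 mm from the bowl's centre, and the forces I sampled stayed under about 2.3 N. I then stood the rod back in its socket, released it, and handed the job in at about 28 s.

- **Beads:** the last top view shows all nine in the bowl. The green centres are about 49, 50 and 54 mm apart against the 43 mm needed, and they did not move between the picture after stirring and the last one.
- **Rod:** in the last pictures it stands upright in the stand with the gripper clear. I judged this by eye and did not measure its tilt or tip height.
- **Bystanders:** the cup and chisel look unmoved in the last wrist picture. I did not check the flower at the end, but the arm kept clear of all three.

The only disagreement was 2–4 mm between the top and wrist views of the bead positions, about the calibration error. The green spacing exceeds the limit by about 6 mm. No check failed.

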